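# Prop a sprung catch open and unload the drilling jig

## Robot

A 6-joint arm with a two-finger parallel gripper is mounted at the origin on a cart in front of the work surface, level with it; the furniture and walls round the work are solid. World frame = base frame: x ahead of the robot, y to its left, z up, the work surface at z = 0. Lengths are in m, angles in rad, forces in N, time in s.
With the tool pointing down it reaches from about 0.25 to 0.725 m from the base axis. Payload 4 kg.
Tool frame: the origin (TCP) lies between the finger pads; the fingertips stand 8 mm ahead of it and the grasp point (between the pads) lies 11 mm behind it (bot.tip_reach is the distance from the TCP to the fingertips, in m); z points along the fingers, y is the line along which they close (so a half turn about z gives the same grasp; the last joint's range is limited). The gripper opens to 85 mm and grips with 20 to 120 N. Pads are 22 mm wide; open, the fingers measure 114 mm over their backs; the gripper's body (76 mm by 85 mm) begins 54 mm behind the grasp point. The pads swing forward as they close: fully open they stand 13 mm farther back than shut.
Start: joints at [1.256, 0.241, 0.005, 1.335, 0, 1.571], TCP at [0.155, 0.475, 0.239] pointing down, gripper open.
Joint ranges: [-2.72, 2.72], [-1.05, 1.87], [-1.09, 1.28], [-1.99, 2.15], [-1.42, 1.44], [-3.14, 3.14]. Speed limits (rad/s): [2.79, 2.79, 3.14, 3.14, 3.14, 3.14].

## Interface

Orientations are given as a unit quaternion [x, y, z, w].
In Python, from workcell import bot gives the robot as it stands.
- The arm moves only by the tool move_arm, never from a script. Its argument "deltas" is a list of rows, each a list of 7 numbers: the opening, from 0 (shut) to 1 (fully open), then the shift along the tool's x, y, z in mm, then the turn, a rotation vector about the tool's x, y, z in degrees. In form: [[gripper, tx, ty, tz, ax, ay, az], ...]. A call has 1 to 10 rows; each row shifts and turns the commanded pose from where the row before left it, along the tool's axes as they then stand; what a row does not reach is not made up. A row lasts 1/12 s, in which the tool goes at most 41.7 mm and 7.16 degrees, less where a joint would pass 70% of its speed; a pose out of reach is approached as far as the arm can. A call is refused whole if a number of a shift passes 41.7 or a number of a turn 7.16, either way. A call with a gripper value outside its range is refused whole. The fingers move at their own pace and stop on an object; the grip force is fixed at half the most. Time passes only in rows, so rows that do not move let the fingers close. It gives the time, the measured TCP pose, the force, the opening and the grip force at its end, in the units of the state.
- bot.get_obs(): the state, without advancing time (a new reading comes with each control period).
- bot.camera(name): name is "side" or "top"; returns the picture (480x640x3 uint8, blue, green, red); there is no depth.
- bot.calibration(name): a dict with "K" (3x3 intrinsics, pixels), "dist_coeffs" ([k1, k2, p1, p2, k3] as OpenCV has them; the pictures are not rectified), "position" and "orientation" of the camera in the world. Camera axes: x right, y down, z forward; pixel columns grow to the right and rows downward; lengths in m; the calibration is good to about 2 mm. A picture is of the moment at which its call begins. calibration takes no time and is no camera call.
- bot.job_done(): hands the job in; it is judged then, once.
Trained networks look in the newest picture that a camera, given by its name, has taken for a name from the list of things; names that differ only in an ending like _2 or _b are one class to them, and where a whole thing is asked for, a point or a joint stands for the part that bears it (a point fixed in the world has none). Each returns a list of dicts, best first, with "conf" (0 to 1); they miss things now and then, are a little off and sometimes report something else, mostly with a low value. They report only what shows in the picture. A call takes as long as a camera call. They do not tell look-alikes from the thing itself.
- bot.outline_of(query, camera): "pixels" (480x640 bool, what is visible of it) and "rect" ([left, top, width, height] in pixels, round what is visible of it).
The state is a dict: "clock": time; "joint_pos": joint angles; "joint_vel": joint speeds; "tau": joint torques, N m; "eef_pos": TCP position; "tool_rot": TCP orientation; "ft_force": force on the tool from outside, world axes, zero at the start; "ft_torque": the same for the moment, N m; "grip_width": finger opening in m; "grasp_force": force on a finger pad.
Only numpy, scipy, OpenCV 4.12 (cv2) and the standard library are available. Lean on these libraries where they do the work, as an engineer would, in place of code of your own. Each camera call takes 0.05 s, during which the arm holds its last target. There are 200 camera calls.

## Task

Unload the drilling jig: take the drilled aluminium block out of it and lay it flat, same side up, in the green tray. The jig's red sprung catch hooks over the block and you have no second hand to hold it back, so first take the short, thick pine block lying near the brown cork sanding block at the front of the bench, hold it lengthwise above the jig's deck and push it straight down between the steel post and the catch's sloping white face until it rests on the deck and jams the catch open, and let go of it. Then lift the aluminium block out, and leave the pine block wedged in place.

Things in the scene. Friction and masses are not known exactly. Their poses are not given: they have to be found in the camera images.
- pine_block: The prop: a loose plain pine block, 40 mm (its x) by 80 mm (its y) by 40 mm (z), 0.07 kg, lying on the bench. Origin at the centre of its underside. Grasp it across its 40 mm width (along its x). A larger brown cork sanding block, 66 x 111 x 37 mm, lies near it and is not the prop; the two may swap places.
- jig: Fixed plywood jig, base 90 mm (x) by 300 mm (y) by 12 mm, origin at the centre of its underside, z up. Aluminium block's nest at the -y end, steel post in the middle: 64 mm wide (x), its face to the deck at y = -2 mm, top 58 mm above the bench, its last 8 mm bevelled back to y = -10 mm. Then the deck, top 20 mm above the bench, up to y = 56 mm; at the +y end a spring housing, 45 mm high.
- catch (a joint): Travel in m of the red sprung catch: 0 closed (start), grows as it is pushed along the jig's +y, at most 0.026. The spring shuts it with 4 N at 0, 8 N at 0.018. Its nose (26 mm wide, 44.5 to 52 mm above the bench) hooks 12 mm over the aluminium block's +y end at 0 and clears it by 3 mm at 0.015. A strap under the deck joins the nose to the white-faced lug beyond the deck.
- ramp (a point): Middle of the slope of the catch's slick white lug (40 mm wide); moves with the catch. In the jig's frame the white face is upright at y = 60 mm + travel, up to 38 mm above the bench, then slopes off to y = 86 mm + travel at 68 mm height. Closed gap to the post: 62 mm at the deck, 96 mm at the mouth. The 80 mm pine block pushed straight down (about 20 N) slides it back 18 mm and rests on the deck.
- prop_seat (a point): Point on the deck's top, 20 mm above the bench, where the centre of the pine block's underside lies once wedged, the block's long y axis along the jig's y. Axes as the jig's. The deck is 50 mm wide (x); nothing beside it is higher than the deck.
- bearing_block: Drilled aluminium block in the jig's nest: 40 mm (x) by 80 mm (y) by 30 mm (z), 0.25 kg, three holes through its top, the middle one 16 mm. Origin at the centre of its underside, 12 mm above the bench at the start; its long y axis lies along the jig's y. Grasp it across its 40 mm width at the middle.
- nest (a point): Centre of the nest's floor, 12 mm above the bench, where the aluminium block's origin lies at the start. Axes as the jig's. Above that floor: end stop at -y 14 mm, lip at +y 6 mm, four corner guides 10 mm, which leave the middle 50 mm of the block's long sides free for fingers.
- tray: Fixed open green tray, outside 130 mm (x) by 170 mm (y) by 28 mm high, walls and floor 4 mm. Origin at the centre of its underside, z up.
Things that resemble listed ones, but are neither listed nor needed, are in the scene too. There is more than one size of the bearing_block; the one meant has the size given above.

How it is judged:
On the way:
1. the pine block rests on the deck, level, between the post and the lug, let go, and holds the catch open while the aluminium block is still in its nest (value of joint catch above 0.015 m and horizontal distance between pine_block and prop_seat below 0.015 m and z of pine_block in the frame of prop_seat below 0.008 m and angle between the y axis of pine_block and the y axis of jig, either way round below 0.2 rad and angle between pine_block's own z axis and vertical below 0.17 rad and contact force between the fingers and pine_block below 0.1 N and distance between bearing_block and nest below 0.01 m), for 0.2 s.
At the end, for the whole second after the job is handed in: The aluminium block lies flat (within 10 degrees, same side up as in the jig) at rest on the floor of the green tray; the pine block is still wedged between post and lug (within 15 mm of its seat, not more than 8 mm above the deck) and holds the catch at 0.015 or more (value of joint catch above 0.015 m and horizontal distance between pine_block and prop_seat below 0.015 m and z of pine_block in the frame of prop_seat below 0.008 m and x of bearing_block in the frame of tray between -0.05 and 0.05 m and y of bearing_block in the frame of tray between -0.07 and 0.07 m and z of bearing_block in the frame of tray below 0.012 m and angle between bearing_block's own z axis and vertical below 0.17 rad and linear speed of bearing_block below 0.02 m/s); the robot touches nothing.
It fails at once if the aluminium block is dragged out from under the catch while the catch is not open (value of joint catch below 0.01 m and distance between bearing_block and nest between 0.02 and 0.06 m).
It also fails if it takes over 51 s, if anything falls off the work surface, if the arm or the gripper's body presses on something with over 40 N, if the wrist force passes 120 N, or if a joint passes its speed limit or range.

## Working session

There is one attempt and no reset: what is moved stays moved. The work goes in short steps, Python scripts to look and compute and a tool call to move; the robot and the scene stay as the last step left them, time stands still between calls to the robot, and variables do not carry over. Pictures are saved under pics/ and viewed, at most 10 in all, crops included, and the job is handed in when it is done.

Besides the shell and the picture viewer there is one more tool, called after "Request:" by a JSON object that holds its "op" and its "data", one argument or row to a line. move_arm: Moves the arm, as the interface text tells. Its arguments: {"type":"object","properties":{"deltas":{"type":"array","items":{"type":"array","items":{"type":"number"}}}},"required":["deltas"]}

```bash
mkdir -p pics; ls; python3 - <<'E'
from workcell import bot
import cv2
o=bot.get_obs(); print({k:o[k] for k in("clock","eef_pos","tool_rot","grip_width")})
for c in("top","side"):
    cv2.imwrite(f"pics/{c}0.png",bot.camera(c)); print(c,bot.calibration(c))
    for q in("pine_block","jig","bearing_block","tray","catch"):
        print(c,q,[(round(d["conf"],2),d["rect"]) for d in bot.outline_of(q,c)])
E
```

```text
pics
{'clock': 0.0, 'eef_pos': array([0.15460793, 0.47485279, 0.23841319]), 'tool_rot': array([ 1.56741895e-01,  9.87639050e-01, -1.02588994e-03, -1.81977446e-04]), 'grip_width': 0.08588009909177391}
top {'K': array([[515.95502828,   0.        , 319.75399431],
       [  0.        , 515.95502828, 239.62903537],
       [  0.        ,   0.        ,   1.        ]]), 'dist_coeffs': array([-0.13849375,  0.        ,  0.        ,  0.        ,  0.        ]), 'position': array([0.3044225 , 0.09953058, 1.15208748]), 'orientation': array([ 0.71133865, -0.69778835,  0.06303654, -0.0558135 ])}
top pine_block [(0.82, [408.8, 256.6, 35.7, 27.2])]
top jig [(0.61, [192.1, 174.3, 131.2, 47.4])]
top bearing_block [(0.86, [283.2, 181.6, 36.6, 20.2]), (0.71, [346.7, 196.5, 25.2, 24.9])]
top tray [(0.8, [192.3, 246.7, 79.5, 60.5])]
top catch [(0.65, [202.9, 184.5, 82.8, 25.2])]
side {'K': array([[553.96233816,   0.        , 319.36243432],
       [  0.        , 553.96233816, 233.07355964],
       [  0.        ,   0.        ,   1.        ]]), 'dist_coeffs': array([-0.03861653,  0.        ,  0.        ,  0.        ,  0.        ]), 'position': array([ 0.42170602, -0.95068856,  0.45723854]), 'orientation': array([ 0.81602239, -0.03006027,  0.02783378, -0.57656667])}
side pine_block [(0.61, [267.8, 301.8, 34.8, 41.2])]
side jig [(0.88, [317.4, 209.8, 71.5, 65.4])]
side bearing_block [(0.97, [346.8, 237.9, 28.5, 23.5]), (0.81, [339.8, 273.6, 33.2, 26.7])]
side tray []
side catch [(0.58, [330.6, 212.6, 29.9, 27.4])]
```

View pics/top0.png

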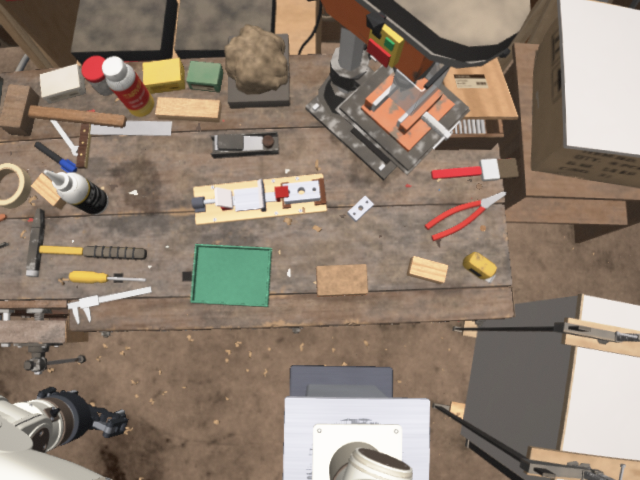

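View pics/side0.png

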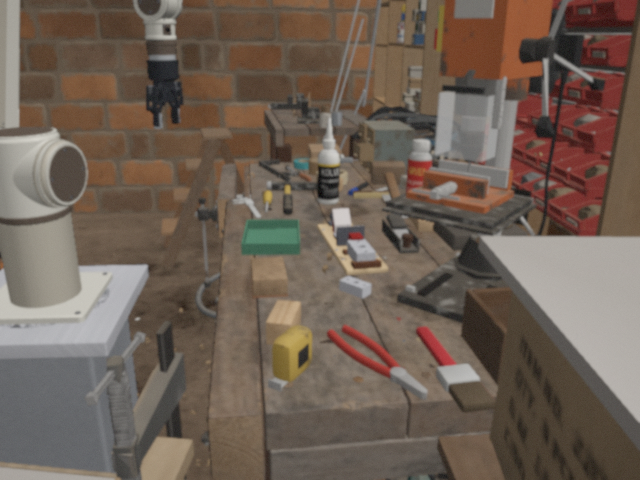

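The top view shows the jig at about (260,198), with its nest at the right end around (301,192). The green tray is at (231,276), the cork block at (342,280), the pine block at (428,269) and a small look-alike block at (360,208). The side view agrees with this. Next I fit poses by matching model silhouettes to the masks.

```bash
cat > h.py <<'E'
from workcell import bot
import numpy as np, cv2
from scipy.optimize import minimize
from scipy.spatial.transform import Rotation as R
def proj(c,P):
    k=bot.calibration(c); r=R.from_quat(k["orientation"]).inv()
    return cv2.projectPoints(np.asarray(P,float),r.as_rotvec(),-r.apply(k["position"]),k["K"],k["dist_coeffs"])[0][:,0]
def box(p,size,z0):
    x,y,a=p; s=np.array([[i,j,k] for i in(-.5,.5) for j in(-.5,.5) for k in(0,1)])*size
    s=R.from_euler('z',a).apply(s); return s+[x,y,z0]
def pix(c,uv,z):
    k=bot.calibration(c); n=cv2.undistortPoints(np.array([[uv]],float),k["K"],k["dist_coeffs"])[0,0]
    d=R.from_quat(k["orientation"]).apply([n[0],n[1],1]); return k["position"]+d*(z-k["position"][2])/d[2]
def iou(c,m,P):
    q=np.zeros((480*4,640*4),np.uint8); h=cv2.convexHull((((proj(c,P)+.5)*4-.5)).astype(np.float32)).round().astype(np.int32)
    cv2.fillConvexPoly(q,h,1); M=cv2.resize(m.astype(np.uint8),None,fx=4,fy=4,interpolation=cv2.INTER_NEAREST)
    return (q&M).sum()/(q|M).sum()
def fit(ms,size,z0,p0):
    f=lambda p:-sum(iou(c,m,box(p,size,z0)) for c,m in ms)
    best=None
    for da in(-.3,-.1,.1,.3):
        q=np.array(p0)+[0,0,da]
        r=minimize(f,q,method="Nelder-Mead",options=dict(initial_simplex=[q,q+[.01,0,0],q+[0,.01,0],q+[0,0,.15]],xatol=1e-4,fatol=1e-4))
        if best is None or r.fun<best.fun: best=r
    return best.x.round(4),round(-best.fun/len(ms),3)
E
python3 - <<'E'
from h import *
bot.camera("top");bot.camera("side")
S=dict(pine_block=([.04,.08,.04],0),jig=([.09,.30,.012],0),tray=([.13,.17,.028],0),bearing_block=([.04,.08,.03],.012))
m={q:{c:bot.outline_of(q,c) for c in("top","side")} for q in S}
uv=dict(pine_block=(428,269),jig=(260,198),tray=(231,276),bearing_block=(301,192))
for q,(s,z) in S.items():
    p0=np.append(pix("top",uv[q],z+s[2])[:2],.1)
    t=[d for d in m[q]["top"] if d["pixels"][uv[q][1]-3:uv[q][1]+4,uv[q][0]-3:uv[q][0]+4].any() or q=="jig"][:1]
    T=[("top",d["pixels"]) for d in t]
    print(q,p0.round(3),"top",fit(T,s,z,p0) if T else None)
    if q in("pine_block","tray","bearing_block"):
        for d in m[q]["side"]:print("  both",d["conf"].round(2) if hasattr(d["conf"],"round") else d["conf"],fit(T+[("side",d["pixels"])],s,z,p0))
im=bot.camera("top"); cv2.imwrite("pics/z.png",cv2.resize(im[160:320,180:460],None,fx=2.85,fy=2.85,interpolation=cv2.INTER_CUBIC))
E
```

```text
pine_block [ 0.433 -0.148  0.1  ] top (array([ 0.4338, -0.1498, -0.2425]), np.float64(0.952))
  both 0.78 (array([ 0.4336, -0.1501, -0.2346]), np.float64(0.833))
jig [0.592 0.227 0.1  ] top (array([0.5919, 0.2297, 0.1211]), np.float64(0.834))
tray [0.411 0.283 0.1  ] top (array([ 0.4136,  0.2848, -0.0373]), np.float64(0.974))
  both 0.8 (array([ 0.4137,  0.2845, -0.0374]), np.float64(0.968))
bearing_block [0.599 0.133 0.1  ] top (array([0.6044, 0.1324, 0.0845]), np.float64(0.832))Traceback (most recent call last):
  File "<stdin>", line 12, in <module>
  File "h.py", line 23, in fit
    r=minimize(f,q,method="Nelder-Mead",options=dict(initial_simplex=[q,q+[.01,0,0],q+[0,.01,0],q+[0,0,.15]],xatol=1e-4,fatol=1e-4))
    res = _minimize_neldermead(fun, x0, args, callback, bounds=bounds,
                               **options)
    fxcc = func(xcc)
    fx = function(np.copy(x), *(wrapper_args + args))
  File "h.py", line 19, in <lambda>
    f=lambda p:-sum(iou(c,m,box(p,size,z0)) for c,m in ms)
                ~~~^^^^^^^^^^^^^^^^^^^^^^^^^^^^^^^^^^^^^^^
  File "h.py", line 19, in <genexpr>
    f=lambda p:-sum(iou(c,m,box(p,size,z0)) for c,m in ms)
                    ~~~^^^^^^^^^^^^^^^^^^^^
  File "h.py", line 15, in iou
    q=np.zeros((480*4,640*4),np.uint8); h=cv2.convexHull((((proj(c,P)+.5)*4-.5)).astype(np.float32)).round().astype(np.int32)
                                                            ~~~~^^^^^
  File "h.py", line 6, in proj
    k=bot.calibration(c); r=R.from_quat(k["orientation"]).inv()
ValueError: time passes only in moves, steps and waits
```

```bash
sed -i 's/^def proj/CAL={c:bot.calibration(c) for c in("top","side")}\ndef proj/; s/k=bot.calibration(c)/k=CAL[c]/' h.py
cat > ov.py <<'E'
from h import *
def edges(im,c,p,s,z,off,sc,col):
    P=box(p,s,z); u=((proj(c,P)-off+.5)*sc-.5).round().astype(int)
    for i in range(8):
        for j in range(i):
            if bin(i^j).count("1")==1: cv2.line(im,tuple(map(int,u[i])),tuple(map(int,u[j])),col,1)
def loc(p,xy): return list(np.array(p[:2])+R.from_euler('z',p[2]).apply([*xy,0])[:2])+[p[2]]
E
python3 - <<'E'
from ov import *
im=bot.camera("top"); print(bot.get_obs()["clock"])
o=np.array([180,165]);sc=5
a=cv2.resize(im[165:235,180:335],None,fx=sc,fy=sc,interpolation=cv2.INTER_CUBIC)
b=a.copy();J=[.5919,.2297,.1211]
edges(b,"top",J,[.09,.30,.012],0,o,sc,(255,0,255))
edges(b,"top",loc(J,[0,-.006]),[.064,.008,.058],0,o,sc,(255,255,0))
edges(b,"top",[.6044,.1324,.0845],[.04,.08,.03],.012,o,sc,(0,255,0))
cv2.imwrite("pics/z.png",cv2.resize(np.vstack([a,b]),None,fx=.85,fy=.85))
E
```

```text
1.15
```

View pics/z.png

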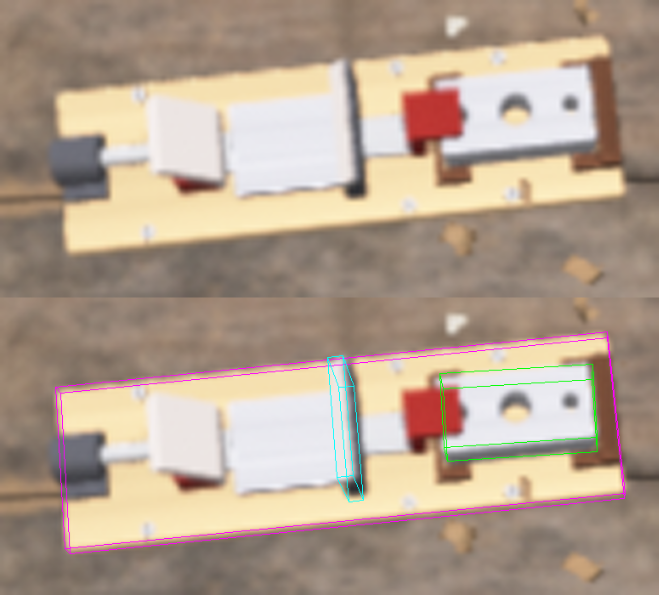

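The base outline of the jig fits to about 1 mm, at (0.592, 0.230) with yaw 0.121. The pine and tray fits are good too. I'll write a small planner that gives a constant row (screw motion) to a target pose.

```bash
cat > plan.py <<'E'
import sys; from h import *
# plan.py x y z toolY_angle N : constant row reaching the pose (tool pointing down)
x,y,z,a,N=map(float,sys.argv[1:]); N=int(N); o=bot.get_obs()
R0=R.from_quat(o["tool_rot"])
yd=np.array([np.cos(a),np.sin(a),0]); 
if R0.apply([0,1,0])@yd< -.3: yd=-yd
zd=np.array([0,0,-1.]); Rt=R.from_matrix(np.c_[np.cross(yd,zd),yd,zd])
w=(R0.inv()*Rt).as_rotvec()/N
A=sum((R0*R.from_rotvec(w*k)).as_matrix() for k in range(N))
v=np.linalg.solve(A,np.array([x,y,z])-o["eef_pos"])*1e3
print("clock",o["clock"],"pos",o["eef_pos"].round(4),"w",round(o["grip_width"],4),"F",o["ft_force"].round(1),"j",o["joint_pos"].round(2))
print(N,"rows:",v.round(2),np.degrees(w).round(2))
E
python3 plan.py .4337 -.150 .12 -.2425 20
python3 -c "
from ov import *
J=[.5919,.2297,.1211];print(loc(J,[0,.038]),loc(J,[0,-.098]))"
```

```text
clock 1.15 pos [0.1548 0.4754 0.2393] w 0.0852 F [0.  0.6 0.2] j [1.26 0.24 0.   1.34 0.   1.57]
20 rows: [-37.36  -4.68   5.96] [-0.    0.    4.29]
[np.float64(0.5873094394825947), np.float64(0.2674217013685231), 0.1211] [np.float64(0.6037388139659398), np.float64(0.1324177175232824), 0.1211]
```

Request:
{"op": "move_arm", "data": {
  "deltas": [
    [1, -37.4, -4.7, 6, 0, 0, 4.3],
    [1, -37.4, -4.7, 6, 0, 0, 4.3],
    [1, -37.4, -4.7, 6, 0, 0, 4.3],
    [1, -37.4, -4.7, 6, 0, 0, 4.3],
    [1, -37.4, -4.7, 6, 0, 0, 4.3],
    [1, -37.4, -4.7, 6, 0, 0, 4.3],
    [1, -37.4, -4.7, 6, 0, 0, 4.3],
    [1, -37.4, -4.7, 6, 0, 0, 4.3],
    [1, -37.4, -4.7, 6, 0, 0, 4.3],
    [1, -37.4, -4.7, 6, 0, 0, 4.3]
  ]
}}

```text
clock: 1.98
eef_pos: [0.4185, 0.2157, 0.1792]
tool_rot: [0.509, 0.861, 0.0, 0.0]
ft_force: [0.5, 0.1, 0.0]
grip_width: 0.0855
grasp_force: 0.0
```

Request:
{"op": "move_arm", "data": {
  "deltas": [
    [1, -37.4, -4.7, 6, 0, 0, 4.3],
    [1, -37.4, -4.7, 6, 0, 0, 4.3],
    [1, -37.4, -4.7, 6, 0, 0, 4.3],
    [1, -37.4, -4.7, 6, 0, 0, 4.3],
    [1, -37.4, -4.7, 6, 0, 0, 4.3],
    [1, -37.4, -4.7, 6, 0, 0, 4.3],
    [1, -37.4, -4.7, 6, 0, 0, 4.3],
    [1, -37.4, -4.7, 6, 0, 0, 4.3],
    [1, -37.4, -4.7, 6, 0, 0, 4.3],
    [1, -37.4, -4.7, 6, 0, 0, 4.3]
  ]
}}

```text
clock: 2.82
eef_pos: [0.4331, -0.1528, 0.1192]
tool_rot: [0.789, 0.614, 0.0, 0.001]
ft_force: [1.5, 0.3, -0.1]
grip_width: 0.0853
grasp_force: 0.0
```

```bash
python3 plan.py .4337 -.150 .016 -.2425 10
```

```text
clock 2.8167 pos [ 0.4331 -0.1528  0.1192] w 0.0853 F [ 1.5  0.3 -0.1] j [-0.34  0.25 -0.31  1.01 -0.    1.48]
10 rows: [ 0.29 -0.02 10.32] [ 0.01  0.   -0.04]
```

Request:
{"op": "move_arm", "data": {
  "deltas": [
    [1, 2, 0, 20, 0, 0, 0],
    [1, 1, 0, 25, 0, 0, 0],
    [1, 0, 0, 25, 0, 0, 0],
    [1, 0, 0, 20, 0, 0, 0],
    [1, 0, 0, 12, 0, 0, 0],
    [1, 0, 0, 0, 0, 0, 0],
    [0, 0, 0, 0, 0, 0, 0],
    [0, 0, 0, 0, 0, 0, 0],
    [0, 0, 0, 0, 0, 0, 0],
    [0, 0, 0, 0, 0, 0, 0]
  ]
}}

```text
clock: 3.65
eef_pos: [0.4348, -0.1482, 0.0186]
tool_rot: [0.788, 0.615, 0.001, 0.001]
ft_force: [-4.9, 1.3, 41.2]
grip_width: 0.039
grasp_force: 57.2
```

Request:
{"op": "move_arm", "data": {
  "deltas": [
    [0, 0, 0, 0, 0, 0, 0],
    [0, 0, 0, 0, 0, 0, 0],
    [0, 0, 0, 0, 0, 0, 0],
    [0, 0, 0, 0, 0, 0, 0]
  ]
}}

```text
clock: 3.98
eef_pos: [0.4351, -0.1483, 0.0187]
tool_rot: [0.788, 0.615, 0.001, 0.001]
ft_force: [-0.1, 0.2, 6.9]
grip_width: 0.039
grasp_force: 61.3
```

Request:
{"op": "move_arm", "data": {
  "deltas": [
    [0, 0, 0, -10, 0, 0, 0],
    [0, 0, 0, -25, 0, 0, 0],
    [0, 0, 0, -40, 0, 0, 0],
    [0, 0, 0, -40, 0, 0, 0],
    [0, 0, 0, -30, 0, 0, 0]
  ]
}}

```text
clock: 4.4
eef_pos: [0.4341, -0.148, 0.1653]
tool_rot: [0.788, 0.615, 0.001, 0.001]
ft_force: [0.8, 0.1, -0.9]
grip_width: 0.0388
grasp_force: 60.6
```

```bash
python3 plan.py .5873 .2674 .14 .1211 18; python3 - <<'E'
from h import *
cv2.imwrite("pics/g.png",cv2.resize(bot.camera("side")[180:380,180:400],None,fx=2.7,fy=2.7))
E
```

```text
clock 4.4 pos [ 0.4341 -0.148   0.1653] w 0.0388 F [ 0.8  0.1 -0.9] j [-0.33  0.21 -0.24  1.12 -0.    1.49]
18 rows: [23.76  6.87  1.41] [ 0.01  0.   -1.16]
```

View pics/g.png

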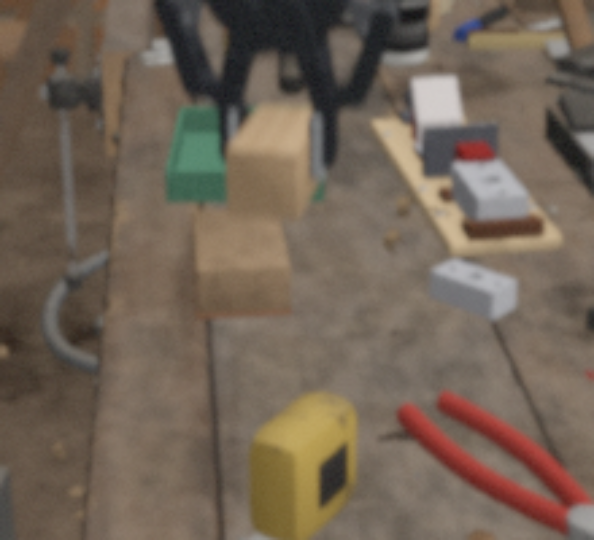

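The side view shows the pine block held level between the pads, with the jig and the cork block undisturbed. Next I carry it above the deck.

Request:
{"op": "move_arm", "data": {
  "deltas": [
    [0, 12, 3.5, 0, 0, 0, -1.16],
    [0, 23.9, 6.9, 0, 0, 0, -1.16],
    [0, 23.9, 6.9, 0, 0, 0, -1.16],
    [0, 23.9, 6.9, 0, 0, 0, -1.16],
    [0, 23.9, 6.9, 0, 0, 0, -1.16],
    [0, 23.9, 6.9, 0, 0, 0, -1.16],
    [0, 23.9, 6.9, 0, 0, 0, -1.16],
    [0, 23.9, 6.9, 0, 0, 0, -1.16],
    [0, 23.9, 6.9, 0, 0, 0, -1.16],
    [0, 23.9, 6.9, 0, 0, 0, -1.16]
  ]
}}

```text
clock: 5.28
eef_pos: [0.5322, 0.0678, 0.1619]
tool_rot: [0.722, 0.692, -0.0, -0.0]
ft_force: [1.5, 0.2, -0.8]
grip_width: 0.0396
grasp_force: 60.6
```

Request:
{"op": "move_arm", "data": {
  "deltas": [
    [0, 23.9, 6.9, 0, 0, 0, -1.16],
    [0, 23.9, 6.9, 0, 0, 0, -1.16],
    [0, 23.9, 6.9, 0, 0, 0, -1.16],
    [0, 23.9, 6.9, 0, 0, 0, -1.16],
    [0, 23.9, 6.9, 0, 0, 0, -1.16],
    [0, 23.9, 6.9, 0, 0, 0, -1.16],
    [0, 23.9, 6.9, 0, 0, 0, -1.16],
    [0, 23.9, 6.9, 0, 0, 0, -1.16],
    [0, 12, 3.5, 0, 0, 0, 0],
    [0, 0, 0, 0, 0, 0, 0]
  ]
}}

```text
clock: 6.12
eef_pos: [0.5836, 0.2741, 0.1614]
tool_rot: [0.663, 0.749, -0.0, -0.0]
ft_force: [0.2, -0.1, -0.4]
grip_width: 0.0387
grasp_force: 60.6
```

```bash
python3 plan.py .5869 .2709 .110 .1211 4; python3 - <<'E'
from ov import *
c="side"; im=bot.camera(c); o=np.array([290,130]);sc=5
print([(d["conf"],d["rect"]) for d in bot.outline_of("pine_block",c)])
b=cv2.resize(im[130:250,290:410],None,fx=sc,fy=sc)
s=bot.get_obs(); T=R.from_quat(s["tool_rot"]); t=s["eef_pos"]
yd=T.apply([0,1,0]); a=np.arctan2(yd[1],yd[0]); xd=T.apply([1,0,0]); print(a,xd)
p=[t[0]+np.sin(a)*.0018,t[1]-np.cos(a)*.0018,a]
edges(b,c,p,[.04,.08,.04],t[2]-.0187,o,sc,(0,255,0))
cv2.imwrite("pics/hov.png",b)
E
```

```text
clock 6.1167 pos [0.5836 0.2741 0.1614] w 0.0387 F [ 0.2 -0.1 -0.4] j [0.44 0.57 0.3  1.3  0.   1.89]
4 rows: [-0.89  0.72 12.86] [-0.01 -0.01  0.02]
[(0.85, [336.9, 161.7, 22.5, 28.0])]
0.11969289039524542 [-0.11940868  0.99284453 -0.00114301]
```

View pics/hov.png

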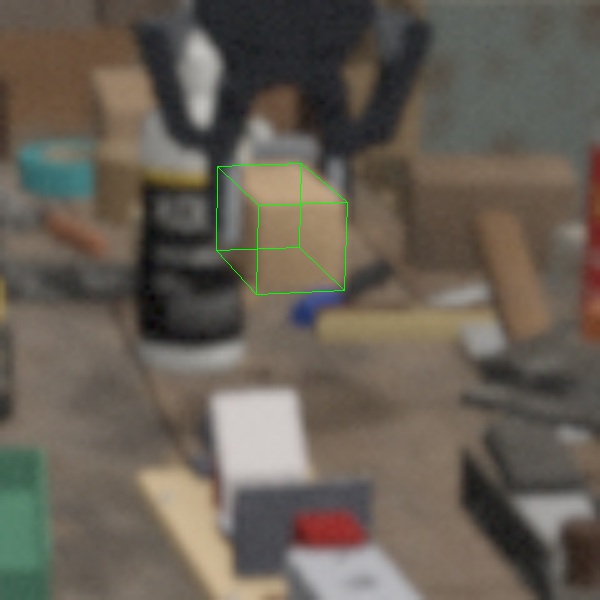

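The block in hand lines up with the overlay to within a few mm at about (300,230). I centre it and go down to just above the mouth.

Request:
{"op": "move_arm", "data": {
  "deltas": [
    [0, -1.8, 1.5, 15, 0, 0, 0],
    [0, -1.8, 1.4, 25, 0, 0, 0],
    [0, 0, 0, 20, 0, 0, 0],
    [0, 0, 0, 10, 0, 0, 0],
    [0, 0, 0, 0, 0, 0, 0]
  ]
}}

```text
clock: 6.63
eef_pos: [0.5851, 0.2657, 0.0892]
tool_rot: [0.664, 0.747, -0.003, -0.001]
ft_force: [-0.7, -0.3, -1.0]
grip_width: 0.039
grasp_force: 60.6
```

Request:
{"op": "move_arm", "data": {
  "deltas": [
    [0, 0, 0, 6, 0, 0, 0],
    [0, 0, 0, 6, 0, 0, 0],
    [0, 0, 0, 6, 0, 0, 0],
    [0, 0, 0, 6, 0, 0, 0]
  ]
}}

```text
clock: 6.97
eef_pos: [0.5888, 0.2674, 0.0699]
tool_rot: [0.664, 0.748, 0.001, 0.002]
ft_force: [-0.8, -2.1, 18.1]
grip_width: 0.0389
grasp_force: 63.0
```

Request:
{"op": "move_arm", "data": {
  "deltas": [
    [0, 2, 0, -3, 0, 0, 0],
    [0, 2, -1, 0, 0, 0, 0],
    [0, 0, 0, 0, 0, 0, 0],
    [0, 0, 0, 0, 0, 0, 0]
  ]
}}

```text
clock: 7.3
eef_pos: [0.5868, 0.2711, 0.0724]
tool_rot: [0.664, 0.748, 0.0, 0.002]
ft_force: [2.0, -5.5, 3.4]
grip_width: 0.0391
grasp_force: 60.9
```

```bash
python3 plan.py .5869 .2709 .0385 .1211 6
```

```text
clock 7.3 pos [0.5868 0.2711 0.0724] w 0.0391 F [ 2.  -5.5  3.4] j [ 0.43  0.63  0.17  1.1  -0.    1.89]
6 rows: [-0.02  0.    5.65] [ 0.02  0.02 -0.02]
```

Well placed, so I push down.

Request:
{"op": "move_arm", "data": {
  "deltas": [
    [0, 0, 0, 5, 0, 0, 0],
    [0, 0, 0, 5, 0, 0, 0],
    [0, 0, 0, 5, 0, 0, 0],
    [0, 0, 0, 5, 0, 0, 0]
  ]
}}

```text
clock: 7.63
eef_pos: [0.5882, 0.2708, 0.0543]
tool_rot: [0.664, 0.748, 0.001, 0.003]
ft_force: [2.8, -6.2, 1.3]
grip_width: 0.0391
grasp_force: 61.0
```

Request:
{"op": "move_arm", "data": {
  "deltas": [
    [0, 0, 0, 5, 0, 0, 0],
    [0, 0, 0, 5, 0, 0, 0],
    [0, 0, 0, 3, 0, 0, 0],
    [0, 0, 0, 0, 0, 0, 0]
  ]
}}

```text
clock: 7.97
eef_pos: [0.586, 0.2693, 0.0387]
tool_rot: [0.664, 0.748, -0.002, 0.002]
ft_force: [0.7, -8.5, 2.7]
grip_width: 0.0393
grasp_force: 61.5
```

Request:
{"op": "move_arm", "data": {
  "deltas": [
    [0, 0, 0, 1.5, 0, 0, 0],
    [0, 0, 0, 1, 0, 0, 0],
    [0, 0, 0, 0, 0, 0, 0]
  ]
}}

```text
clock: 8.22
eef_pos: [0.586, 0.2693, 0.0386]
tool_rot: [0.664, 0.748, -0.001, 0.002]
ft_force: [-3.7, -10.5, 14.5]
grip_width: 0.0394
grasp_force: 62.8
```

Request:
{"op": "move_arm", "data": {
  "deltas": [
    [1, 0, 0, -1, 0, 0, 0],
    [1, 0, 0, 0, 0, 0, 0],
    [1, 0, 0, 0, 0, 0, 0],
    [1, 0, 0, 0, 0, 0, 0],
    [1, 0, 0, 0, 0, 0, 0],
    [1, 0, 0, 0, 0, 0, 0],
    [1, 0, 0, -20, 0, 0, 0],
    [1, 0, 0, -40, 0, 0, 0],
    [1, 0, 0, -40, 0, 0, 0],
    [1, 0, 0, 0, 0, 0, 0]
  ]
}}

```text
clock: 9.05
eef_pos: [0.5903, 0.2744, 0.1461]
tool_rot: [0.664, 0.748, 0.007, 0.003]
ft_force: [1.6, 1.0, 1.4]
grip_width: 0.085
grasp_force: 0.0
```

```bash
python3 plan.py .6037 .1324 .100 .1211 8; python3 - <<'E'
from ov import *
b=[]
for c,(u,v) in(("side",(300,180)),("top",(190,140))):
    im=bot.camera(c)
    for d in bot.outline_of("pine_block",c): print(c,d["conf"],d["rect"])
    sc=4; q=cv2.resize(im[v:v+100,u:u+100],None,fx=sc,fy=sc)
    edges(q,c,loc([.5919,.2297,.1211],[0,.038]),[.04,.08,.04],.02,np.array([u,v]),sc,(0,255,0))
    b.append(q)
cv2.imwrite("pics/w.png",np.hstack(b))
E
```

```text
clock 9.05 pos [0.5903 0.2744 0.1461] w 0.085 F [1.6 1.  1.4] j [0.44 0.58 0.27 1.25 0.   1.89]
8 rows: [-17.84  -0.52   5.71] [ 0.1  -0.04 -0.01]
side 0.69 [317.2, 203.7, 70.8, 73.1]
side 0.65 [334.3, 214.4, 26.3, 14.0]
```

View pics/w.png

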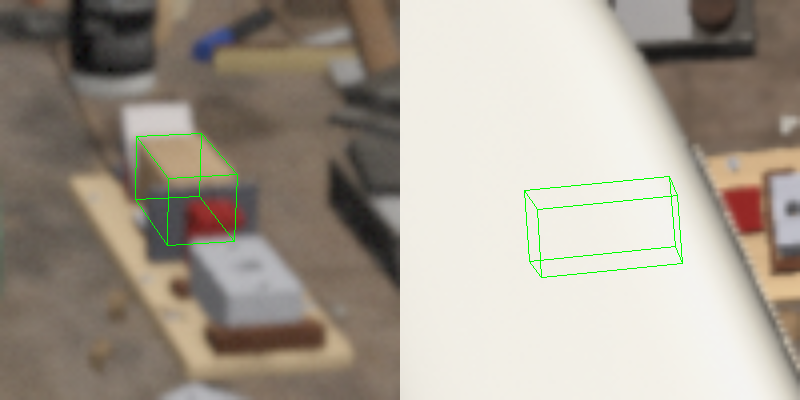

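The pine block sits in the gap where the overlay predicts, and the red nose is drawn back clear of the aluminium block. I move over the aluminium block.

Request:
{"op": "move_arm", "data": {
  "deltas": [
    [1, -9, 0, 0, 0, 0, 0],
    [1, -18, -0.5, 0, 0, 0, 0],
    [1, -18, -0.5, 0, 0, 0, 0],
    [1, -18, -0.5, 0, 0, 0, 0],
    [1, -18, -0.5, 6, 0, 0, 0],
    [1, -18, -0.5, 10, 0, 0, 0],
    [1, -18, -0.5, 10, 0, 0, 0],
    [1, -16, -0.5, 10, 0, 0, 0],
    [1, -7, -0.5, 6, 0, 0, 0],
    [1, 0, 0, 0, 0, 0, 0]
  ]
}}

```text
clock: 10.08
eef_pos: [0.5964, 0.13, 0.0917]
tool_rot: [0.665, 0.747, -0.003, -0.002]
ft_force: [-0.3, 0.6, 0.0]
grip_width: 0.0855
grasp_force: 0.0
```

```bash
python3 - <<'E'
from ov import *
bot.camera("top");bot.camera("side")
for c in("top","side"):
  for d in bot.outline_of("bearing_block",c): print(c,round(d["conf"],2),d["rect"])
ds=[d for d in bot.outline_of("bearing_block","side") if d["rect"][1]<262]
if ds: print(fit([("side",ds[0]["pixels"])],[.04,.08,.03],.012,[.6037,.1324,.12]))
E
python3 plan.py .6037 .1324 .024 .1211 4
```

```text
side 0.83 [348.7, 238.6, 27.3, 23.3]
side 0.74 [340.5, 273.1, 29.2, 23.9]
side 0.48 [333.9, 216.1, 26.1, 12.7]
(array([0.6031, 0.1381, 0.1375]), np.float64(0.792))
clock 10.3333 pos [0.5988 0.1336 0.0954] w 0.0852 F [ 0.6 -0.7 -0.8] j [0.22 0.55 0.09 1.11 0.   1.67]
4 rows: [-0.46  1.15 17.85] [ 0.02 -0.01 -0.01]
```

Request:
{"op": "move_arm", "data": {
  "deltas": [
    [1, -1, 2.5, 10, 0, 0, 0],
    [1, 0, 2, 20, 0, 0, 0],
    [1, 0, 0, 20, 0, 0, 0],
    [1, 0, 0, 10, 0, 0, 0],
    [1, 0, 0, 0, 0, 0, 0]
  ]
}}

```text
clock: 10.75
eef_pos: [0.6007, 0.1321, 0.0315]
tool_rot: [0.663, 0.748, -0.002, -0.002]
ft_force: [-0.6, -0.9, -0.4]
grip_width: 0.0853
grasp_force: 0.0
```

```bash
python3 plan.py .6037 .1324 .025 .1211 2
```

```text
clock 10.75 pos [0.6007 0.1321 0.0315] w 0.0853 F [-0.6 -0.9 -0.4] j [0.22 0.62 0.03 0.98 0.   1.67]
2 rows: [-0.04  1.53  3.26] [-0.17  0.02 -0.02]
```

Request:
{"op": "move_arm", "data": {
  "deltas": [
    [1, 0, 1, 3, 0, 0, 0],
    [1, 0, 0, 3, 0, 0, 0],
    [1, 0, 0, 0, 0, 0, 0],
    [1, 0, 0, 0, 0, 0, 0]
  ]
}}

```text
clock: 11.08
eef_pos: [0.6047, 0.1324, 0.0296]
tool_rot: [0.664, 0.748, 0.001, 0.0]
ft_force: [0.1, -0.9, 0.0]
grip_width: 0.0854
grasp_force: 0.0
```

Request:
{"op": "move_arm", "data": {
  "deltas": [
    [0, 0, 0, 0, 0, 0, 0],
    [0, 0, 0, 0, 0, 0, 0],
    [0, 0, 0, 0, 0, 0, 0],
    [0, 0, 0, 0, 0, 0, 0],
    [0, 0, 0, 0, 0, 0, 0],
    [0, 0, 0, 0, 0, 0, 0],
    [0, 0, 0, 0, 0, 0, 0]
  ]
}}

```text
clock: 11.67
eef_pos: [0.6042, 0.1322, 0.0294]
tool_rot: [0.664, 0.748, 0.0, 0.0]
ft_force: [-1.2, 0.5, 5.7]
grip_width: 0.0385
grasp_force: 63.5
```

Firm, but a bit high on the block. There is time to spare, so I regrip 5 mm lower.

Request:
{"op": "move_arm", "data": {
  "deltas": [
    [0.8, 0, 0, 0, 0, 0, 0],
    [0.8, 0, 0, 0, 0, 0, 0],
    [0.8, 0, 0, 0, 0, 0, 0],
    [0.8, 0, 0, 2.5, 0, 0, 0],
    [0.8, 0, 0, 2.5, 0, 0, 0],
    [0.8, 0, 0, 0, 0, 0, 0],
    [0.8, 0, 0, 0, 0, 0, 0]
  ]
}}

```text
clock: 12.25
eef_pos: [0.6037, 0.1321, 0.0233]
tool_rot: [0.664, 0.748, -0.0, -0.0]
ft_force: [0.1, 0.8, 0.6]
grip_width: 0.0681
grasp_force: 0.0
```

Request:
{"op": "move_arm", "data": {
  "deltas": [
    [0, 0, 0, 0, 0, 0, 0],
    [0, 0, 0, 0, 0, 0, 0],
    [0, 0, 0, 0, 0, 0, 0],
    [0, 0, 0, 0, 0, 0, 0],
    [0, 0, 0, 0, 0, 0, 0],
    [0, 0, 0, 0, 0, 0, 0],
    [0, 0, 0, 0, 0, 0, 0]
  ]
}}

```text
clock: 12.83
eef_pos: [0.6041, 0.1322, 0.0241]
tool_rot: [0.664, 0.748, 0.0, 0.0]
ft_force: [-1.1, -0.9, 2.4]
grip_width: 0.0388
grasp_force: 62.6
```

Request:
{"op": "move_arm", "data": {
  "deltas": [
    [0, 0, 0, -6, 0, 0, 0],
    [0, 0, 0, -10, 0, 0, 0],
    [0, 0, 0, -20, 0, 0, 0],
    [0, 0, 0, -35, 0, 0, 0],
    [0, 0, 0, -35, 0, 0, 0],
    [0, 0, 0, -10, 0, 0, 0],
    [0, 0, 0, 0, 0, 0, 0]
  ]
}}

```text
clock: 13.42
eef_pos: [0.607, 0.1329, 0.1446]
tool_rot: [0.664, 0.748, 0.004, 0.003]
ft_force: [0.5, 0.4, -3.1]
grip_width: 0.0389
grasp_force: 62.3
```

```bash
python3 plan.py .4136 .2848 .14 -.0373 10; python3 - <<'E'
from h import *
bot.camera("side")
for q in("pine_block","bearing_block"):
  for d in bot.outline_of(q,"side"): print(q,round(d["conf"],2),d["rect"])
E
```

```text
clock 13.4167 pos [0.607  0.1329 0.1446] w 0.0389 F [ 0.5  0.4 -3.1] j [ 0.22  0.52  0.18  1.21 -0.    1.67]
10 rows: [ 16.14 -18.59   0.38] [ 0.05 -0.01  0.9 ]
pine_block 0.75 [334.9, 213.4, 24.4, 16.9]
bearing_block 0.95 [337.7, 276.2, 34.7, 21.8]
bearing_block 0.91 [357.2, 184.1, 24.9, 27.3]
```

The block is lifted, the 3 N reading matches its weight, and the pine block is still in place. Now to the tray.

Request:
{"op": "move_arm", "data": {
  "deltas": [
    [0, 10, -11, 0, 0, 0, 0.9],
    [0, 16, -18.6, 0, 0, 0, 0.9],
    [0, 16, -18.6, 0, 0, 0, 0.9],
    [0, 16, -18.6, 0, 0, 0, 0.9],
    [0, 16, -18.6, 0, 0, 0, 0.9],
    [0, 16, -18.6, 0, 0, 0, 0.9],
    [0, 16, -18.6, 0, 0, 0, 0.9],
    [0, 16, -18.6, 0, 0, 0, 0.9],
    [0, 16, -18.6, 0, 0, 0, 0.9],
    [0, 16, -18.6, 0, 0, 0, 0.9]
  ]
}}

```text
clock: 14.4
eef_pos: [0.4162, 0.2772, 0.1371]
tool_rot: [0.721, 0.693, -0.003, -0.0]
ft_force: [0.0, 0.2, -2.2]
grip_width: 0.0389
grasp_force: 62.1
```

Request:
{"op": "move_arm", "data": {
  "deltas": [
    [0, 6, -7, 0, 0, 0, 0],
    [0, 0, 0, 0, 0, 0, 0],
    [0, 0, 0, 0, 0, 0, 0],
    [0, 0, 0, 0, 0, 0, 0]
  ]
}}

```text
clock: 14.73
eef_pos: [0.4125, 0.2832, 0.1389]
tool_rot: [0.721, 0.693, -0.001, 0.0]
ft_force: [-0.5, -0.0, -2.3]
grip_width: 0.0385
grasp_force: 62.1
```

```bash
python3 plan.py .4136 .2848 .02 -.0373 8
```

```text
clock 14.7333 pos [0.4125 0.2832 0.1389] w 0.0385 F [-0.5 -0.  -2.3] j [ 0.6   0.31 -0.17  1.09 -0.    2.21]
8 rows: [ 0.21  0.14 14.87] [-0.    0.01 -0.01]
```

Request:
{"op": "move_arm", "data": {
  "deltas": [
    [0, 1, 1, 15, 0, 0, 0],
    [0, 0, 0, 30, 0, 0, 0],
    [0, 0, 0, 30, 0, 0, 0],
    [0, 0, 0, 25, 0, 0, 0],
    [0, 0, 0, 12, 0, 0, 0],
    [0, 0, 0, 6, 0, 0, 0],
    [0, 0, 0, 3, 0, 0, 0],
    [0, 0, 0, 0, 0, 0, 0],
    [0, 0, 0, 0, 0, 0, 0]
  ]
}}

```text
clock: 15.48
eef_pos: [0.4144, 0.2852, 0.0197]
tool_rot: [0.721, 0.693, 0.001, 0.0]
ft_force: [-0.4, -0.3, -2.6]
grip_width: 0.0387
grasp_force: 62.0
```

Request:
{"op": "move_arm", "data": {
  "deltas": [
    [0, 0, 0, 2, 0, 0, 0],
    [0, 0, 0, 2, 0, 0, 0],
    [0, 0, 0, 0.5, 0, 0, 0],
    [0, 0, 0, 0, 0, 0, 0],
    [0, 0, 0, 0, 0, 0, 0]
  ]
}}

```text
clock: 15.9
eef_pos: [0.4143, 0.2856, 0.0161]
tool_rot: [0.72, 0.694, 0.002, 0.0]
ft_force: [-0.4, -1.0, 4.4]
grip_width: 0.0389
grasp_force: 63.0
```

The block is down on the tray floor, so I release part-way to keep clear of the walls and retreat.

Request:
{"op": "move_arm", "data": {
  "deltas": [
    [0.65, 0, 0, 0, 0, 0, 0],
    [0.65, 0, 0, 0, 0, 0, 0],
    [0.65, 0, 0, 0, 0, 0, 0],
    [0.65, 0, 0, 0, 0, 0, 0],
    [0.65, 0, 0, -10, 0, 0, 0],
    [0.65, 0, 0, -30, 0, 0, 0],
    [0.65, 0, 0, -40, 0, 0, 0],
    [0.65, 0, 0, -40, 0, 0, 0],
    [0.65, 0, 0, -30, 0, 0, 0],
    [0.65, 0, 0, 0, 0, 0, 0]
  ]
}}

```text
clock: 16.73
eef_pos: [0.4169, 0.2875, 0.1722]
tool_rot: [0.72, 0.694, 0.007, 0.001]
ft_force: [0.9, 1.0, -0.3]
grip_width: 0.0556
grasp_force: 0.0
```

Request:
{"op": "move_arm", "data": {
  "deltas": [
    [0.65, 0, -30, 0, 0, 0, 0],
    [0.65, 0, -30, 0, 0, 0, 0],
    [0.65, 30, -20, 0, 0, 0, 0],
    [0.65, 40, 0, 0, 0, 0, 0],
    [0.65, 40, 0, 0, 0, 0, 0],
    [0.65, 40, 0, 0, 0, 0, 0],
    [0.65, 20, 0, 0, 0, 0, 0],
    [0.65, 0, 0, 0, 0, 0, 0]
  ]
}}

```text
clock: 17.4
eef_pos: [0.3393, 0.4622, 0.164]
tool_rot: [0.719, 0.695, 0.001, -0.001]
ft_force: [0.1, 0.8, -0.1]
grip_width: 0.0555
grasp_force: 0.0
```

```bash
python3 - <<'E'
from ov import *
t=cv2.resize(bot.camera("top")[160:320,170:340],(425,400)); s=cv2.resize(bot.camera("side")[190:310,230:390],(370,278))
o=np.zeros((400,795,3),np.uint8);o[:,:425]=t;o[:278,425:]=s
cv2.imwrite("pics/end.png",o); print(bot.get_obs()["clock"],bot.get_obs()["ft_force"])
E
```

```text
17.5 [ 0.11175389 -0.51283564 -0.38832391]
```

View pics/end.png

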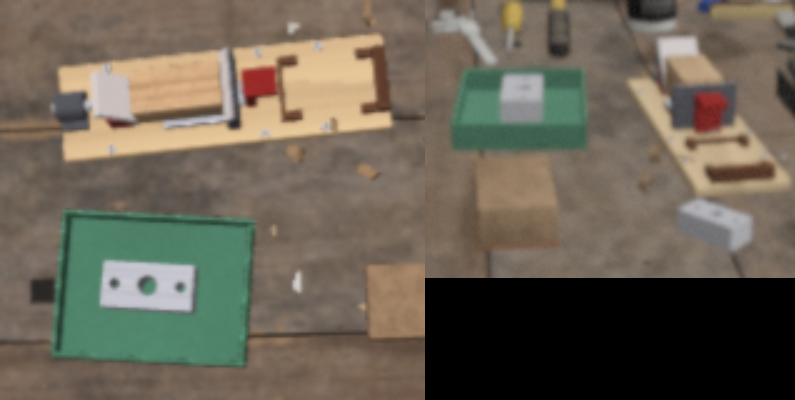

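The aluminium block lies flat in the middle of the tray at about (148,287). The pine block is still wedged in the jig at about (178,90), the nest is empty and the arm is clear.

```bash
python3 -c "
from workcell import bot
print(bot.job_done())"
```

```text
the job is handed in; nothing more can be done
None
```

I handed the job in at about 17.5 s; the last pictures show the aluminium block lying flat in the green tray, the pine block still wedged and holding the catch open, and the arm clear, but no verdict came back.

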